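# Raise the splash shield to its marked notch and lock it

### The arm

A 6-joint arm with a two-finger parallel gripper is mounted at the origin on a cart in front of the work surface, level with it; the furniture and walls round the work are solid. World frame = base frame: x ahead of the robot, y to its left, z up, the work surface at z = 0. Lengths are in m, angles in degrees, forces in N, time in s.
With the tool pointing down it reaches from about 0.3 to 0.75 m from the base axis. Payload 8.5 kg.
Tool frame: the origin (TCP) lies on the centre line of the jaws, within the pads' length; the fingertips stand 11 mm ahead of it and the grasp point (between the pads) lies 8 mm behind it; z points along the fingers, x is the direction in which the jaws open and shut, and the axes are right-handed (so a half turn about z gives the same grasp; the last joint's range is limited). The gripper opens to 85 mm and grips with 20 to 120 N. Pads are 22 mm wide; open, the fingers measure 114 mm over their backs; the gripper's body (76 mm by 85 mm) begins 54 mm behind the grasp point. The pads swing forward as they close: fully open they stand 13 mm farther back than shut.
Start: joints at [-77.882, 21.807, 74.336, -0, 83.858, -12.336], TCP at [0.228, -0.501, 0.242] pointing down, gripper open.
Joint ranges: [-178.18, 178.18], [-50.72, 133.34], [12.68, 142.11], [-81.47, 261.47], [9.98, 163.14], [-165.26, 165.26]. Speed limits (degrees/s): [136.94, 136.94, 180, 180, 180, 180].

### API

Orientations are given as a 3x3 rotation matrix whose columns are the frame's x, y, z axes.
In Python, from rig import env gives the robot as it stands. The module is installed in compiled form; this text tells all that it offers.
- The arm moves only by the tool step_arm, never from a script. Its argument "increments" is a list of rows, each an object of numbers: "x", "y", "z": the shift along the tool's x, y, z in cm; "wx", "wy", "wz": the turn, a rotation vector about the tool's x, y, z in rad; "gripper": the finger opening in cm, from 0 to 8.54. A call has 1 to 20 rows; each row shifts and turns the commanded pose from where the row before left it, along the tool's axes as they then stand; what a row does not reach is not made up. A row lasts 1/10 s, in which the tool goes at most 50 mm and 8.59 degrees, less where a joint would pass 70% of its speed; a pose out of reach is approached as far as the arm can. A call with a gripper value outside its range is refused whole. The fingers move at their own pace and stop on an object; "newtons" is the grip in N (left out, the last holds). Time passes only in rows, so rows that do not move let the fingers close. It gives the time, the measured TCP pose, the force and the opening at its end, in the units of the state.
- env.observe(): the state, without advancing time (a new reading comes with each control period).
- env.get_image(name): name is "side" or "top" or "wrist"; returns a dict with "color" (400x640x3 uint8, blue, green, red), "camera_matrix" (3x3 intrinsics, pixels), "rvec" (rotation vector, rad) and "tvec" (3), from world to camera coordinates, as OpenCV has them. Camera axes: x right, y down, z forward; pixel columns grow to the right and rows downward; lengths in m; the calibration is good to about 2 mm. The wrist camera is an equidistant fisheye: a pixel r from the principal point sees the ray r / f radians off the axis. A picture is of the moment at which its call begins. There is no depth.
- env.close_job(): hands the job in, once; it reports no verdict.
The state is a dict: "time_s": time; "q": joint angles; "qvel": joint speeds; "joint_efforts": joint torques, N m; "position": TCP position; "tool_rot": TCP orientation; "ft_force": force on the tool from outside, world axes, zero at the start; "wrist_torque": the same for the moment, N m; "grip_width": finger opening in m.
Only numpy, scipy, OpenCV 4.12 (cv2) and the standard library are available. Lean on these libraries where they do the work, as an engineer would, in place of code of your own. Each camera call takes 0.05 s, during which the arm holds its last target. There are 200 camera calls.

### The job

Raise the clear splash shield by its sloping blue grip until the pawl drops in behind the green tooth (the next notch up) and no higher, then let go so that the shield hangs on the pawl. Only after that, press the yellow lock cap on the end of the grip all the way in, and leave the shield hanging in that notch with nothing touching it. Do not shift the lilac carton, the swab box and the tape roll that stand beside it.

Things in the scene. Friction and masses are not known exactly. Their poses are not given: they have to be found in the camera images.
- stand: Fixed stand of the splash shield: white base 150 x 190 x 14 mm, aluminium mast 24 x 40 mm, 420 mm high, carrying rack and lamp hood. Origin on the worktop under its middle (base 65 mm to front, 85 mm to rear); z up, -x is the front with the grip, roughly facing the robot. Four saw teeth on the mast's +y side, 40 mm apart in height, flat on top; the third from the bottom is green.
- hood_edge (a point): Middle of the lower front edge of the white lamp hood on top of the mast, 405 mm above the worktop; axes as stand. The hood (100 mm wide along y, 108 mm deep, 22 mm thick) runs back from here over the grip, so a vertical tool hits it: come tilted, along the grip.
- green_band (a point): Lower edge of the 10 mm high green band on the mast's front face; axes as stand. The top edge of the grey carriage is level with it when the pawl rests on the green tooth.
- shield: The grey carriage (14 x 64 x 70 mm) with clear shield panel, blue grip and lock cap, one piece sliding up the mast. Origin at the carriage's centre, axes as stand; its top edge is 35 mm above the origin, the panel reaches from 85 mm below to 15 mm above it, 110 mm to either side, its front face 12 mm before it.
- shield_height (a joint): Height of the sliding carriage with the clear shield (220 x 100 mm, white frame, 0.4 to 0.65 kg), m, up positive. Rests on the teeth at 0, 0.04, 0.08 (green), 0.12; top stop 0.135. Starts resting at 0.04. Falls by its weight onto the tooth below. A tooth catches once lifted about 8 mm past its rest: lift to 0.090-0.112 for green, let it sink back. The pawl then blocks lowering.
- pawl (a joint): Red sprung pawl on the carriage, beside the mast, in rad: 0 to 0.05 swung in behind a tooth, about 0.27 when riding over a tooth's tip. It works by itself.
- grip_root (a point): Blue grip fixed to the carriage: square bar 24 x 24 mm, 80 mm long, rising from the panel's front towards the robot, 32 degrees from vertical. This point is its root, 8 mm before the panel; z runs along the bar to the free end, y is level, along the stand's y. Pinch it across y (24 mm) with the tool pointing along -z; the pinch holds by friction.
- grip_mid (a point): Centre of the grip where it is to be pinched, 52 mm along the bar from its root, 28 mm before its free end. Axes as grip_root.
- cap_top (a point): Centre of the outer face of the yellow lock cap (a round button of 21 mm diameter on the grip's free end, standing 12 mm proud of it). Axes as grip_root: press along -z. It lies 40 mm along z from grip_mid while the cap is up.
- lock_cap (a joint): Travel of the yellow lock cap, m: 0 up (as at the start), 0.010 pressed fully in against its stop (then 2 mm proud). It takes about 6 N along the grip and stays where it is left.
- carton_lilac: Closed lilac carton, 105 x 100 x 110 mm, standing to the stand's +y side; origin at the centre of its underside. Bystander.
- swab_box: Swab box, a small white and blue carton, 55 x 60 x 90 mm, standing to the stand's -y side; origin at the centre of its underside. Bystander.
- tape: Roll of brown tape lying flat, 94 mm across, 48 mm high; origin at the centre of its underside. Bystander.

How it is judged (in metres and radians):
On the way:
1. the shield hangs on the pawl in the marked notch, let go, with the lock cap still up (value of joint shield_height between 0.076 and 0.085 m and value of joint pawl below 0.1 rad and value of joint lock_cap below 0.004 m and contact force between the fingers and shield below 0.3 N), for 0.2 s.
At the end, for the whole second after the job is handed in: The shield hangs still with its pawl behind the green tooth (carriage 76 to 85 mm up, pawl swung in to under 0.1 rad) and the yellow lock cap is pressed in by more than 8 of its 10 mm (value of joint shield_height between 0.076 and 0.085 m and value of joint pawl below 0.1 rad and value of joint lock_cap above 0.008 m and velocity of joint shield_height between -0.01 and 0.01 m/s); the robot touches nothing.
It fails at once if the lock cap is pressed in by more than 6 mm before the shield has reached the marked notch (value of joint lock_cap above 0.006 m and value of joint shield_height below 0.074 m).
It fails at once if a bystander (carton, swab box or tape) is shifted by more than 30 mm (distance of any of carton_lilac, swab_box, tape from where it was at the start of the episode above 0.03 m).
It also fails if it takes over 45 s, if anything falls off the work surface, if the arm or the gripper's body presses on something with over 40 N, if the wrist force passes 120 N, or if a joint passes its speed limit or range.

## Working session

There is one attempt and no reset: what is moved stays moved. The work goes in short steps, Python scripts to look and compute and a tool call to move; the robot and the scene stay as the last step left them, time stands still between calls to the robot, and variables do not carry over. Pictures are saved under pics/ and viewed, about 8 in all and at most 12, crops included, and the job is handed in when it is done.

Besides the shell and the picture viewer there is one more tool, called after "Request:" by a JSON object that holds its "fn" and its "kwargs". step_arm: Moves the arm, as the interface text tells. Its arguments: {"type":"object","properties":{"increments":{"type":"array"},"newtons":{"type":"number"}},"required":["increments"]}

```bash
mkdir -p pics; python3 - <<'E'
from rig import env
import cv2,numpy as np
for n in("side","top"):
    d=env.get_image(n);cv2.imwrite(f"pics/{n}0.png",d["color"])
    R=cv2.Rodrigues(d["rvec"])[0];print(n,d["camera_matrix"].tolist(),(-R.T@d["tvec"].ravel()).round(3),R.round(3).tolist())
s=env.observe();print(s)
E
```

```text
side [[487.6123446694475, 0.0, 323.087897293648], [0.0, 487.6123446694475, 194.9862513448414], [0.0, 0.0, 1.0]] [ 0.3   -0.436  1.486] [[0.922, -0.388, -0.005], [-0.345, -0.813, -0.469], [0.178, 0.434, -0.883]]
top [[443.1643464135238, 0.0, 315.0969192087737], [0.0, 443.1643464135238, 195.17329678381373], [0.0, 0.0, 1.0]] [0.22 0.1  1.23] [[0.207, -0.978, -0.01], [-0.914, -0.189, -0.358], [0.349, 0.084, -0.934]]
{'time_s': 0.1, 'q': array([-7.78814860e+01,  2.18359486e+01,  7.43773616e+01,  2.37886068e-04,
        8.38589402e+01, -1.23369028e+01]), 'qvel': array([ 0.04317014, -0.05724626, -0.15290714, -0.07393685, -0.0003244 ,
        0.10335844]), 'joint_efforts': array([ 4.23410616e-03, -4.49221087e+01, -2.31657743e+01, -1.94212107e-04,
        3.70412847e-03,  1.31042304e-05]), 'position': array([ 0.227629  , -0.50041975,  0.24180254]), 'tool_rot': array([[ 4.13984488e-01, -9.10283899e-01, -2.60692830e-04],
       [-9.10283103e-01, -4.13984480e-01,  1.23377279e-03],
       [-1.23100629e-03, -2.73458517e-04, -9.99999205e-01]]), 'ft_force': array([ 0.07890291, -0.28330522, -0.67399637]), 'wrist_torque': array([-0.0003886 ,  0.04669368, -0.05222342]), 'grip_width': 0.0854353176390757}
```

View pics/side0.png

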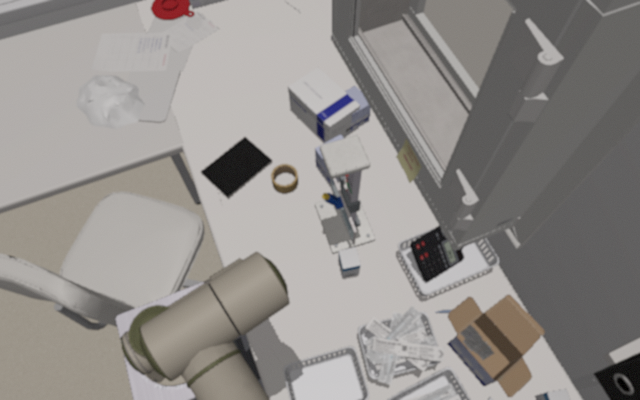

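View pics/top0.png

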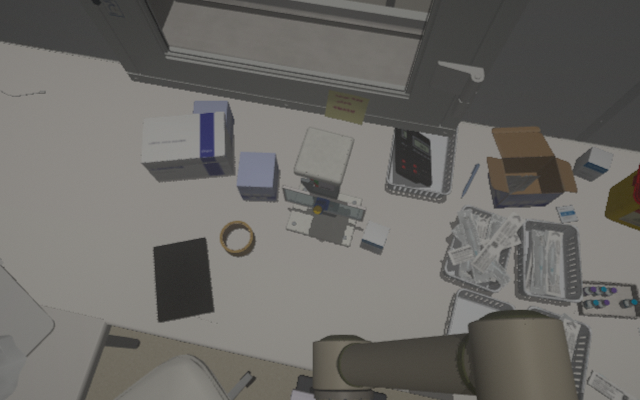

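The side view has the stand at about (345,205) with the yellow cap at (327,197). In the top view the hood is at (325,157), the cap at (317,210), the base at (320,225), the tape at (237,237), the carton at (258,175) and the swab box at (374,237). I'll triangulate from enlarged crops.

```bash
python3 - <<'E'
import cv2,numpy as np
a=cv2.imread("pics/side0.png")[125:285,260:400];b=cv2.imread("pics/top0.png")[120:255,225:395]
a=cv2.resize(a,None,fx=3.5,fy=3.5,interpolation=2)[:560,:];b=cv2.resize(b,None,fx=1.8,fy=1.8)
cv2.imwrite("pics/c1.png",cv2.resize(cv2.imread("pics/top0.png")[120:260,225:395],(800-110,568),interpolation=2))
cv2.imwrite("pics/c2.png",a)
for n in("side0","top0"):
    im=cv2.imread(f"pics/{n}.png");h=cv2.cvtColor(im,cv2.COLOR_BGR2HSV)
    for c,lo,hi in(("y",(18,130,80),(32,255,255)),("b",(100,150,50),(120,255,255)),("g",(45,90,50),(85,255,255)),("r",(0,130,70),(8,255,255))):
        m=cv2.inRange(h,lo,hi);m2=np.zeros_like(m);s=(slice(125,285),slice(260,400)) if n[0]=="s" else (slice(120,260),slice(270,395));m2[s]=m[s]
        k,l,st,ce=cv2.connectedComponentsWithStats(m2);print(n,c,[(st[i].tolist(),ce[i].round(1).tolist()) for i in range(1,k) if st[i][4]>3])
E
```

```text
side0 y [([323, 194, 6, 5, 20], [325.8, 196.2])]
side0 b [([318, 126, 5, 11, 28], [319.9, 131.0]), ([329, 196, 13, 12, 90], [335.6, 201.3])]
side0 g []
side0 r []
top0 y [([314, 210, 6, 4, 17], [316.5, 211.5])]
top0 b []
top0 g []
top0 r []
```

View pics/c1.png

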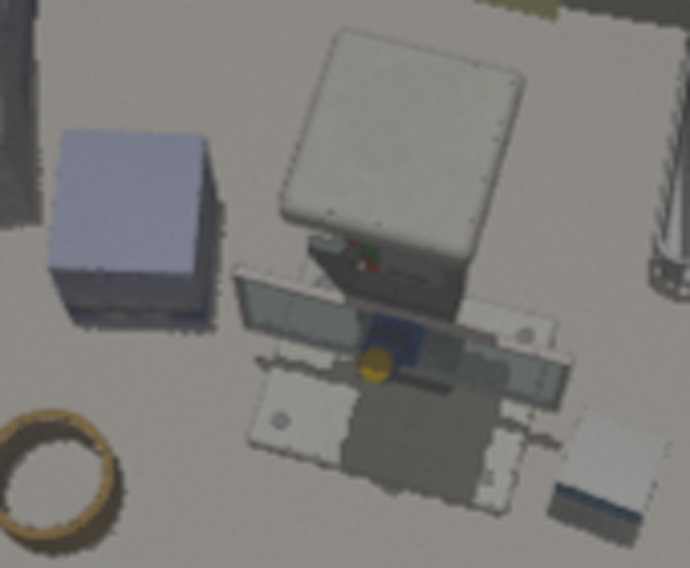

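View pics/c2.png

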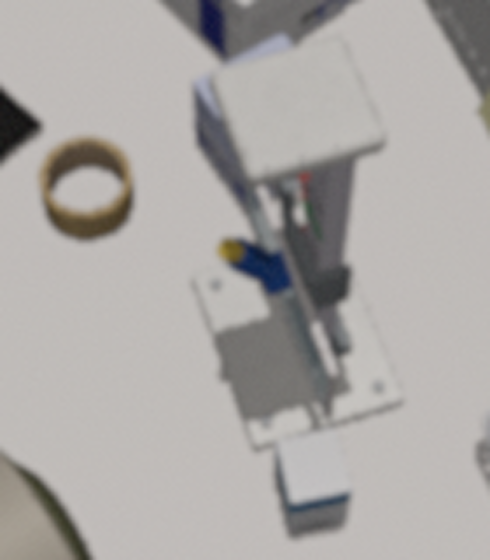

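The crops show the cap at top (317.6,209.7) and side (326.3,196.4). The hood's front edge runs from (294.7,173.0) to (340.3,184.1) in the top view, and the base's front corners are at (286.1,229) and (348.9,246.7). The carton, tape and swab box all stand clear of the front approach.

```bash
cat > h.py <<'E'
from rig import env
import cv2,numpy as np
def ray(d,p):
    R=cv2.Rodrigues(d["rvec"])[0];K=d["camera_matrix"]
    v=R.T@np.linalg.solve(K,[p[0],p[1],1.]);return -R.T@d["tvec"].ravel(),v/np.linalg.norm(v)
def plane(d,p,z):
    o,v=ray(d,p);return o+v*(z-o[2])/v[2]
def tri(d1,p1,d2,p2):
    A=np.zeros((3,3));b=np.zeros(3);L=[ray(d1,p1),ray(d2,p2)]
    for o,v in L:
        M=np.eye(3)-np.outer(v,v);A+=M;b+=M@o
    X=np.linalg.solve(A,b);return X,[np.linalg.norm((np.eye(3)-np.outer(v,v))@(X-o)) for o,v in L]
E
python3 - <<'E'
from h import *
S=env.get_image("side");T=env.get_image("top")
print("cap",tri(S,(326.3,196.4),T,(317.6,209.7)))
def ln(n,a,b,z,D):
    a,b=plane(D,a,z),plane(D,b,z);e=a-b;print(n,a.round(4),b.round(4),"mid",((a+b)/2).round(4),"len",np.linalg.norm(e).round(4),"yaw",np.degrees(np.arctan2(-e[0],e[1])).round(2))
c=lambda x,y:(225+x/4.059,120+y/4.057)
s=lambda x,y:(260+x/3.5,125+y/3.5)
ln("hoodfront T",c(283,215),c(468,260),.427,T)
ln("hoodback T",c(338,30),c(524,75),.427,T)
ln("basefront T",c(248,442),c(503,514),.014,T)
ln("panel top frame",c(237,265),c(572,357),.25,T)
ln("hoodfront S",s(212,78),s(255,180),.427,S)
ln("basefront S",s(193,280),s(255,447),.014,S)
print("tape",plane(T,c(52,475),.048),"carton top",plane(T,c(130,203),.11),"swab",plane(T,c(612,462),.09))
E
```

```text
cap (array([0.56089781, 0.17632122, 0.22354656]), [np.float64(0.0006411054879660781), np.float64(0.0006411054879660742)])
hoodfront T [0.5574 0.2207 0.427 ] [0.5524 0.128  0.427 ] mid [0.5549 0.1744 0.427 ] len 0.0928 yaw -3.12
hoodback T [0.6632 0.2162 0.427 ] [0.6568 0.1193 0.427 ] mid [0.66   0.1678 0.427 ] len 0.0972 yaw -3.75
basefront T [0.5559 0.2682 0.014 ] [0.5414 0.0833 0.014 ] mid [0.5486 0.1758 0.014 ] len 0.1855 yaw -4.49
panel top frame [0.595  0.2668 0.25  ] [0.5784 0.0643 0.25  ] mid [0.5867 0.1656 0.25  ] len 0.2031 yaw -4.69
hoodfront S [0.5621 0.2162 0.427 ] [0.5567 0.1236 0.427 ] mid [0.5594 0.1699 0.427 ] len 0.0928 yaw -3.3
basefront S [0.5573 0.2628 0.014 ] [0.5442 0.0817 0.014 ] mid [0.5507 0.1722 0.014 ] len 0.1816 yaw -4.13
tape [0.4965447  0.38878544 0.048     ] carton top [0.67829291 0.3728758  0.11      ] swab [0.57028225 0.02075335 0.09      ]
```

```bash
cat >> h.py <<'E'
from scipy.spatial.transform import Rotation as Ro
def frame(yaw,tilt):   # tool frame: x=-stand y, z along -grip
    y=np.radians(yaw);t=np.radians(tilt);xs=np.array([np.cos(y),np.sin(y),0]);ys=np.array([-np.sin(y),np.cos(y),0])
    z=xs*np.sin(t)-np.array([0,0,1])*np.cos(t);x=-ys;return np.c_[x,np.cross(z,x),z]
def go(target,R=None):
    s=env.observe();Rc=s["tool_rot"]
    print("shift cm",(100*Rc.T@(np.array(target)-s["position"])).round(2),"rot(after shift)",None if R is None else Ro.from_matrix(Rc.T@R).as_rotvec().round(4))
E
python3 -c "
from h import *
go((.42,.10,.36),frame(-4.2,32))"
```

```text
shift cm [-46.71 -42.37 -11.76] rot(after shift) [0.5467 0.1405 0.4866]
```

Request:
{"fn": "step_arm", "kwargs": {"increments": [{"x": -2.92,"y": -2.65,"z": -0.735},{"x": -2.92,"y": -2.65,"z": -0.735},{"x": -2.92,"y": -2.65,"z": -0.735},{"x": -2.92,"y": -2.65,"z": -0.735},{"x": -2.92,"y": -2.65,"z": -0.735},{"x": -2.92,"y": -2.65,"z": -0.735},{"x": -2.92,"y": -2.65,"z": -0.735},{"x": -2.92,"y": -2.65,"z": -0.735},{"x": -2.92,"y": -2.65,"z": -0.735},{"x": -2.92,"y": -2.65,"z": -0.735},{"x": -2.92,"y": -2.65,"z": -0.735},{"x": -2.92,"y": -2.65,"z": -0.735},{"x": -2.92,"y": -2.65,"z": -0.735},{"x": -2.92,"y": -2.65,"z": -0.735},{"x": -2.92,"y": -2.65,"z": -0.735},{"x": -2.92,"y": -2.65,"z": -0.735}]}}

```text
invalid input at $.increments[0]: expected keys x, y, z, wx, wy, wz, gripper
```

Request:
{"fn": "step_arm", "kwargs": {"increments": [{"wx": 0.0911,"wy": 0.0234,"wz": 0.0811},{"wx": 0.0911,"wy": 0.0234,"wz": 0.0811},{"wx": 0.0911,"wy": 0.0234,"wz": 0.0811},{"wx": 0.0911,"wy": 0.0234,"wz": 0.0811},{"wx": 0.0911,"wy": 0.0234,"wz": 0.0811},{"wx": 0.0911,"wy": 0.0234,"wz": 0.0811},{}]}}

```text
invalid input at $.increments[0]: expected keys x, y, z, wx, wy, wz, gripper
```

```bash
python3 -c "
from h import *
d=env.get_image('wrist');cv2.imwrite('pics/w1.png',d['color']);print(d['camera_matrix'],ray(d,(320,200))[0],env.observe()['position'],env.observe()['q'])
go((.507,.180,.310),frame(-4.2,32))"
```

```text
[[309.70691629   0.         314.31459455]
 [  0.         309.70691629 201.0251886 ]
 [  0.           0.           1.        ]] [ 0.28661957 -0.47355861  0.37400038] [ 0.22763298 -0.5005403   0.24203183] [-7.78833399e+01  2.18243124e+01  7.43569472e+01 -7.06318178e-04
  8.38589853e+01 -1.23377518e+01]
shift cm [-50.39 -53.6   -6.75] rot(after shift) [0.5467 0.1403 0.4867]
```

View pics/w1.png

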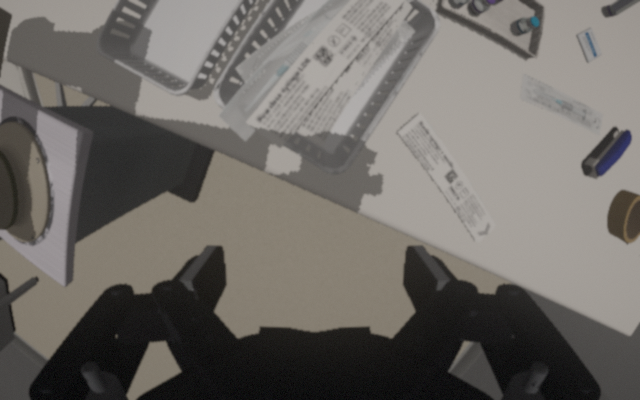

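The wrist camera shows only the start area. It sits about 65 mm off the tool axis on the side that would face the hood, so I'll take the half-turned grasp with the camera underneath. Rows need all seven keys.

Request:
{"fn": "step_arm", "kwargs": {"increments": [{"x": -2.92,"y": -2.65,"z": -0.735,"wx": 0,"wy": 0,"wz": 0,"gripper": 8.5},{"x": -2.92,"y": -2.65,"z": -0.735,"wx": 0,"wy": 0,"wz": 0,"gripper": 8.5},{"x": -2.92,"y": -2.65,"z": -0.735,"wx": 0,"wy": 0,"wz": 0,"gripper": 8.5},{"x": -2.92,"y": -2.65,"z": -0.735,"wx": 0,"wy": 0,"wz": 0,"gripper": 8.5},{"x": -2.92,"y": -2.65,"z": -0.735,"wx": 0,"wy": 0,"wz": 0,"gripper": 8.5},{"x": -2.92,"y": -2.65,"z": -0.735,"wx": 0,"wy": 0,"wz": 0,"gripper": 8.5},{"x": -2.92,"y": -2.65,"z": -0.735,"wx": 0,"wy": 0,"wz": 0,"gripper": 8.5},{"x": -2.92,"y": -2.65,"z": -0.735,"wx": 0,"wy": 0,"wz": 0,"gripper": 8.5},{"x": -2.92,"y": -2.65,"z": -0.735,"wx": 0,"wy": 0,"wz": 0,"gripper": 8.5},{"x": -2.92,"y": -2.65,"z": -0.735,"wx": 0,"wy": 0,"wz": 0,"gripper": 8.5},{"x": -2.92,"y": -2.65,"z": -0.735,"wx": 0,"wy": 0,"wz": 0,"gripper": 8.5},{"x": -2.92,"y": -2.65,"z": -0.735,"wx": 0,"wy": 0,"wz": 0,"gripper": 8.5},{"x": -2.92,"y": -2.65,"z": -0.735,"wx": 0,"wy": 0,"wz": 0,"gripper": 8.5},{"x": -2.92,"y": -2.65,"z": -0.735,"wx": 0,"wy": 0,"wz": 0,"gripper": 8.5},{"x": -2.92,"y": -2.65,"z": -0.735,"wx": 0,"wy": 0,"wz": 0,"gripper": 8.5},{"x": -2.92,"y": -2.65,"z": -0.735,"wx": 0,"wy": 0,"wz": 0,"gripper": 8.5}]}}

```text
time_s: 1.85
position: [0.4203, 0.1019, 0.3603]
tool_rot: [[0.414, -0.91, 0.0], [-0.91, -0.414, -0.0], [0.0, -0.0, -1.0]]
ft_force: [0.6, -0.4, 0.2]
grip_width: 0.0853
```

Request:
{"fn": "step_arm", "kwargs": {"increments": [{"x": 0,"y": 0,"z": 0,"wx": 0,"wy": 0,"wz": -0.1465,"gripper": 8.5},{"x": 0,"y": 0,"z": 0,"wx": 0,"wy": 0,"wz": -0.1465,"gripper": 8.5},{"x": 0,"y": 0,"z": 0,"wx": 0,"wy": 0,"wz": -0.1465,"gripper": 8.5},{"x": 0,"y": 0,"z": 0,"wx": 0,"wy": 0,"wz": -0.1465,"gripper": 8.5},{"x": 0,"y": 0,"z": 0,"wx": 0,"wy": 0,"wz": -0.1465,"gripper": 8.5},{"x": 0,"y": 0,"z": 0,"wx": 0,"wy": 0,"wz": -0.1465,"gripper": 8.5},{"x": 0,"y": 0,"z": 0,"wx": 0,"wy": 0,"wz": -0.1465,"gripper": 8.5},{"x": 0,"y": 0,"z": 0,"wx": 0,"wy": 0,"wz": -0.1465,"gripper": 8.5},{"x": 0,"y": 0,"z": 0,"wx": 0,"wy": 0,"wz": -0.1465,"gripper": 8.5},{"x": 0,"y": 0,"z": 0,"wx": 0,"wy": 0,"wz": -0.1465,"gripper": 8.5},{"x": 0,"y": 0,"z": 0,"wx": 0,"wy": 0,"wz": -0.1465,"gripper": 8.5},{"x": 0,"y": 0,"z": 0,"wx": 0,"wy": 0,"wz": -0.1465,"gripper": 8.5},{"x": 0,"y": 0,"z": 0,"wx": 0,"wy": 0,"wz": -0.1465,"gripper": 8.5},{"x": 0,"y": 0,"z": 0,"wx": 0,"wy": 0,"wz": -0.1465,"gripper": 8.5},{"x": 0,"y": 0,"z": 0,"wx": 0,"wy": 0,"wz": -0.1465,"gripper": 8.5},{"x": 0,"y": 0,"z": 0,"wx": 0,"wy": 0,"wz": -0.1465,"gripper": 8.5},{"x": 0,"y": 0,"z": 0,"wx": 0,"wy": 0,"wz": -0.1465,"gripper": 8.5},{"x": 0,"y": 0,"z": 0,"wx": 0,"wy": 0,"wz": -0.1465,"gripper": 8.5}]}}

```text
time_s: 3.65
position: [0.4201, 0.1002, 0.3599]
tool_rot: [[0.072, 0.997, -0.0], [0.997, -0.072, 0.0], [-0.0, -0.0, -1.0]]
ft_force: [0.4, -0.5, -0.0]
grip_width: 0.0849
```

```bash
sed -i 's/x=-ys;return/x=ys;return/' h.py; python3 -c "
from h import *
s=env.observe();print(s['position'],s['q'],s['time_s'],s['tool_rot'].round(3))
go(s['position'],frame(-4.2,32))"
```

```text
[0.42014612 0.10017589 0.35985202] [-2.37492023e+00  5.84684203e+00  7.69266415e+01 -2.39522732e-06
  9.72381652e+01 -8.82655467e+01] 3.65 [[ 0.072  0.997 -0.   ]
 [ 0.997 -0.072  0.   ]
 [-0.    -0.    -1.   ]]
shift cm [0. 0. 0.] rot(after shift) [-5.587e-01 -4.000e-04  1.500e-03]
```

Request:
{"fn": "step_arm", "kwargs": {"increments": [{"x": 0,"y": 0,"z": 0,"wx": -0.1397,"wy": 0,"wz": 0,"gripper": 8.5},{"x": 0,"y": 0,"z": 0,"wx": -0.1397,"wy": 0,"wz": 0,"gripper": 8.5},{"x": 0,"y": 0,"z": 0,"wx": -0.1397,"wy": 0,"wz": 0,"gripper": 8.5},{"x": 0,"y": 0,"z": 0,"wx": -0.1397,"wy": 0,"wz": 0,"gripper": 8.5},{"x": 2.15,"y": 1.05,"z": 2.13,"wx": 0,"wy": 0,"wz": 0,"gripper": 8.5},{"x": 2.15,"y": 1.05,"z": 2.13,"wx": 0,"wy": 0,"wz": 0,"gripper": 8.5},{"x": 2.15,"y": 1.05,"z": 2.13,"wx": 0,"wy": 0,"wz": 0,"gripper": 8.5},{"x": 2.15,"y": 1.05,"z": 2.13,"wx": 0,"wy": 0,"wz": 0,"gripper": 8.5},{"x": 0,"y": 0,"z": 0,"wx": 0,"wy": 0,"wz": 0,"gripper": 8.5}]}}

```text
time_s: 4.55
position: [0.5085, 0.1811, 0.3075]
tool_rot: [[0.076, 0.847, 0.525], [0.997, -0.064, -0.041], [-0.001, 0.527, -0.85]]
ft_force: [-0.4, -0.1, -0.2]
grip_width: 0.0851
```

```bash
python3 -c "
from h import *
s=env.observe();print(s['position'],s['q'],s['time_s'],s['tool_rot'].round(3))
d=env.get_image('wrist');cv2.imwrite('pics/w2.png',d['color']);print(d['rvec'],d['tvec'],ray(d,(0,0))[0])
go((.586,.1745,.183),frame(-4.2,32))"
```

```text
[0.5085305  0.18112494 0.30746985] [ 10.69683117   7.75087698  89.30742884  -9.99095386  52.46358243
 -71.00818207] 4.55 [[ 0.076  0.847  0.525]
 [ 0.997 -0.064 -0.041]
 [-0.001  0.527 -0.85 ]]
[-1.79430416 -1.66418715 -0.71774576] [-0.21878796 -0.53330208 -0.00393498] [0.38387304 0.19078568 0.38540508]
shift cm [ 0.02  0.04 14.8 ] rot(after shift) [-0.0025  0.0023 -0.0023]
```

View pics/w2.png

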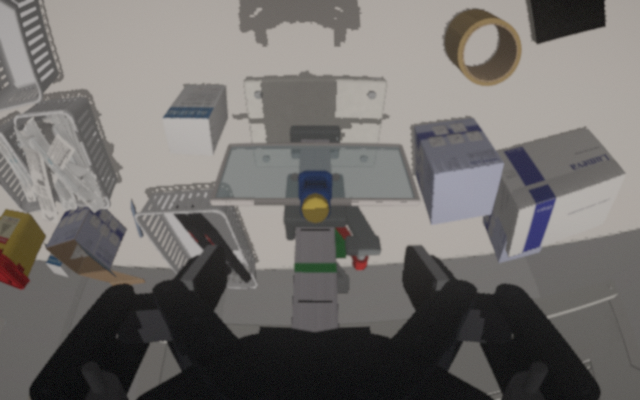

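The wrist view shows the cap at about (316,210), the grip just above it and the green band at (316,267). The jaws are centred at x≈315, so lateral alignment looks good. I'll refine the cap position from this view.

```bash
cat >> h.py <<'E'
def fray(d,p):
    K=d["camera_matrix"];u=np.array([(p[0]-K[0,2])/K[0,0],(p[1]-K[1,2])/K[1,1]]);t=np.hypot(*u)
    R=cv2.Rodrigues(d["rvec"])[0];v=np.r_[u/t*np.sin(t),np.cos(t)];return -R.T@d["tvec"].ravel(),R.T@v
def trir(L):
    A=np.zeros((3,3));b=np.zeros(3)
    for o,v in L:
        M=np.eye(3)-np.outer(v,v);A+=M;b+=M@o
    X=np.linalg.solve(A,b);return X.round(4),[np.linalg.norm((np.eye(3)-np.outer(v,v))@(X-o)).round(4) for o,v in L]
def comp(d,lo,hi,box):
    h=cv2.cvtColor(d["color"],cv2.COLOR_BGR2HSV);m=cv2.inRange(h,lo,hi);x0,x1,y0,y1=box;k=np.zeros_like(m);k[y0:y1,x0:x1]=m[y0:y1,x0:x1]
    n,l,st,c=cv2.connectedComponentsWithStats(k);i=1+st[1:,4].argmax();return c[i],st[i]
E
python3 -c "
from h import *
d=env.get_image('wrist');S=env.get_image('side');T=env.get_image('top')
c,st=comp(d,(18,90,60),(34,255,255),(290,340,180,240));b,sb=comp(d,(100,120,30),(125,255,255),(290,340,150,230));g,sg=comp(d,(45,80,40),(85,255,255),(285,337,240,290))
print(c,st,b,sb,g,sg)
C=fray(d,c)
print(trir([C,ray(S,(326.3,196.4))]),trir([C,ray(T,(317.6,209.7))]),trir([C,ray(S,(326.3,196.4)),ray(T,(317.6,209.7))]))
R=env.observe()['tool_rot'];p=env.observe()['position']
print('grip lateral: cap ray in tool',R.T@C[1],R.T@(C[0]-p))
for q in (b,g): v=fray(d,q)[1];print(R.T@v)
"
```

```text
[316.16156463 207.75340136] [303 194  27  28 588] [316.22051282 175.84102564] [300 172  32  15 195] [315.94952681 266.55835962] [296 263  41   8 317]
(array([0.5618, 0.177 , 0.2245]), [np.float64(0.0008), np.float64(0.0008)]) (array([0.5593, 0.1768, 0.2272]), [np.float64(0.001), np.float64(0.001)]) (array([0.5609, 0.1766, 0.225 ]), [np.float64(0.0014), np.float64(0.0007), np.float64(0.0012)])
grip lateral: cap ray in tool [0.00651396 0.2754559  0.96129164] [ 0.00109173 -0.0653142  -0.13037652]
[0.00644227 0.17511645 0.98452665]
[0.00624444 0.45193812 0.89202743]
```

Request:
{"fn": "step_arm", "kwargs": {"increments": [{"x": 0,"y": 0,"z": 2.5,"wx": 0,"wy": 0,"wz": 0,"gripper": 8.5},{"x": 0,"y": 0,"z": 3,"wx": 0,"wy": 0,"wz": 0,"gripper": 8.5},{"x": 0,"y": 0,"z": 3,"wx": 0,"wy": 0,"wz": 0,"gripper": 8.5},{"x": 0,"y": 0,"z": 3,"wx": 0,"wy": 0,"wz": 0,"gripper": 8.5},{"x": 0,"y": 0,"z": 2,"wx": 0,"wy": 0,"wz": 0,"gripper": 8.5},{"x": 0,"y": 0,"z": 1.1,"wx": 0,"wy": 0,"wz": 0,"gripper": 8.5},{"x": 0,"y": 0,"z": 0,"wx": 0,"wy": 0,"wz": 0,"gripper": 8.5},{"x": 0,"y": 0,"z": 0,"wx": 0,"wy": 0,"wz": 0,"gripper": 8.5}]}}

```text
time_s: 5.55
position: [0.5845, 0.1735, 0.1874]
tool_rot: [[0.078, 0.845, 0.53], [0.997, -0.066, -0.041], [0.0, 0.531, -0.847]]
ft_force: [-0.6, 0.6, -0.4]
grip_width: 0.0846
```

Request:
{"fn": "step_arm", "kwargs": {"increments": [{"x": 0,"y": 0,"z": 0,"wx": 0,"wy": 0,"wz": 0,"gripper": 4.0},{"x": 0,"y": 0,"z": 0,"wx": 0,"wy": 0,"wz": 0,"gripper": 3.0},{"x": 0,"y": 0,"z": 0,"wx": 0,"wy": 0,"wz": 0,"gripper": 1.8},{"x": 0,"y": 0,"z": 0,"wx": 0,"wy": 0,"wz": 0,"gripper": 1.8},{"x": 0,"y": 0,"z": 0,"wx": 0,"wy": 0,"wz": 0,"gripper": 1.8},{"x": 0,"y": 0,"z": 0,"wx": 0,"wy": 0,"wz": 0,"gripper": 1.8},{"x": 0,"y": 0,"z": 0,"wx": 0,"wy": 0,"wz": 0,"gripper": 1.8},{"x": 0,"y": 0,"z": 0,"wx": 0,"wy": 0,"wz": 0,"gripper": 1.8}], "newtons": 70}}

```text
time_s: 6.35
position: [0.5845, 0.1756, 0.1868]
tool_rot: [[0.076, 0.845, 0.53], [0.997, -0.066, -0.038], [0.003, 0.531, -0.847]]
ft_force: [-2.0, 14.0, 3.6]
grip_width: 0.0226
```

```bash
python3 -c "
from h import *
s=env.observe();print(s['position'],s['q'],s['time_s'],s['ft_force'],s['grip_width'])
d=env.get_image('wrist');S=env.get_image('side')['color'][125:285,260:400];cv2.imwrite('pics/m3.png',np.hstack([cv2.resize(d['color'][60:340,200:440],(480,560)),cv2.resize(S[:,35:120],(297,560))]))
R=s['tool_rot'];print(100*R.T@[0,0,.06])"
```

```text
[0.58451143 0.17564978 0.18682489] [  8.30592833  21.34543127  92.23282564 -11.34538887  35.45758893
 -69.86198287] 6.35 [-2.00127899 14.03480721  3.61111525] 0.022603468567596045
[ 0.01700776  3.18855528 -5.08260032]
```

View pics/m3.png

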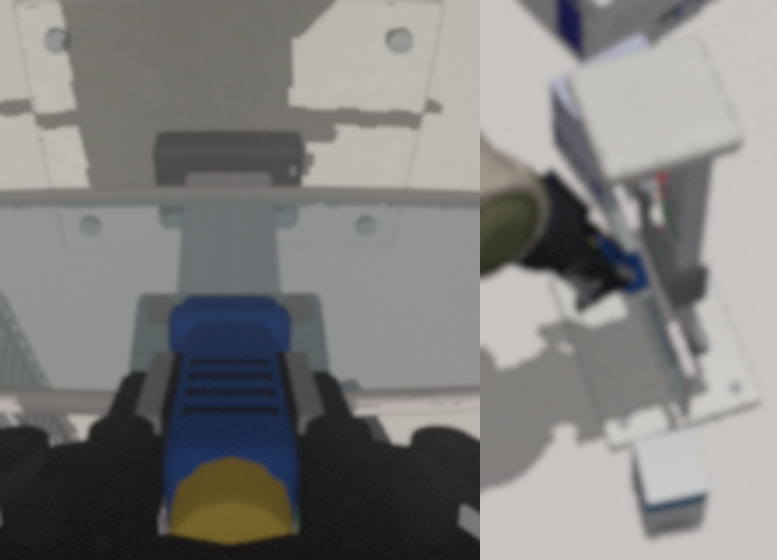

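Both pads are on the blue grip (left pad at (160,390), right at (300,390)) and the cap is free. There is a 14 N lateral load, so I'll relieve it with a small sideways shift and then lift 60 mm.

Request:
{"fn": "step_arm", "kwargs": {"increments": [{"x": 0.22,"y": 0,"z": 0,"wx": 0,"wy": 0,"wz": 0,"gripper": 1.8},{"x": 0,"y": 0.266,"z": -0.424,"wx": 0,"wy": 0,"wz": 0,"gripper": 1.8},{"x": 0,"y": 0.266,"z": -0.424,"wx": 0,"wy": 0,"wz": 0,"gripper": 1.8},{"x": 0,"y": 0.266,"z": -0.424,"wx": 0,"wy": 0,"wz": 0,"gripper": 1.8},{"x": 0,"y": 0.266,"z": -0.424,"wx": 0,"wy": 0,"wz": 0,"gripper": 1.8},{"x": 0,"y": 0.266,"z": -0.424,"wx": 0,"wy": 0,"wz": 0,"gripper": 1.8},{"x": 0,"y": 0.266,"z": -0.424,"wx": 0,"wy": 0,"wz": 0,"gripper": 1.8},{"x": 0,"y": 0.266,"z": -0.424,"wx": 0,"wy": 0,"wz": 0,"gripper": 1.8},{"x": 0,"y": 0.266,"z": -0.424,"wx": 0,"wy": 0,"wz": 0,"gripper": 1.8},{"x": 0,"y": 0,"z": 0,"wx": 0,"wy": 0,"wz": 0,"gripper": 1.8}]}}

```text
time_s: 7.45
position: [0.5845, 0.1757, 0.2269]
tool_rot: [[0.078, 0.845, 0.529], [0.997, -0.066, -0.041], [-0.0, 0.53, -0.848]]
ft_force: [-4.8, -0.8, -2.5]
grip_width: 0.0234
```

```bash
python3 -c "
from h import *
s=env.observe();print(s['position'],s['q'],s['time_s'],s['ft_force'],s['grip_width'])
d=env.get_image('wrist');c,st=comp(d,(18,90,60),(34,255,255),(260,380,100,399));print(c,st)"
```

```text
[0.58449934 0.17573718 0.22693244] [  8.4110126   18.71715211  88.62043571 -10.22864805  41.75377509
 -71.3718996 ] 7.45 [-4.77854796 -0.78012337 -2.52169836] 0.023369748592414093
[314.26267057 312.00292398] [ 283  289   63   43 2052]
```

Lifted 40 mm with no slip (the cap is still at the same place in the wrist view). I'll lift 20 mm more.

Request:
{"fn": "step_arm", "kwargs": {"increments": [{"x": 0,"y": 0.266,"z": -0.424,"wx": 0,"wy": 0,"wz": 0,"gripper": 1.8},{"x": 0,"y": 0.266,"z": -0.424,"wx": 0,"wy": 0,"wz": 0,"gripper": 1.8},{"x": 0,"y": 0.266,"z": -0.424,"wx": 0,"wy": 0,"wz": 0,"gripper": 1.8},{"x": 0,"y": 0.266,"z": -0.424,"wx": 0,"wy": 0,"wz": 0,"gripper": 1.8},{"x": 0,"y": 0,"z": 0,"wx": 0,"wy": 0,"wz": 0,"gripper": 1.8},{"x": 0,"y": 0,"z": 0,"wx": 0,"wy": 0,"wz": 0,"gripper": 1.8}]}}

```text
time_s: 8.1
position: [0.5845, 0.1758, 0.2467]
tool_rot: [[0.078, 0.845, 0.528], [0.997, -0.066, -0.041], [-0.0, 0.53, -0.848]]
ft_force: [-6.7, -2.3, -4.3]
grip_width: 0.0229
```

```bash
python3 -c "
from h import *
s=env.observe();print(s['position'],s['q'],s['time_s'],s['ft_force'],s['grip_width'])
d=env.get_image('wrist');c,st=comp(d,(18,90,60),(34,255,255),(260,380,100,399));print(c,st)"
```

```text
[0.58451253 0.17575397 0.24670718] [  8.41112507  17.56412003  86.72739046  -9.6617329   44.77097738
 -72.14616899] 8.1 [-6.69943708 -2.34107623 -4.34605032] 0.02291235505292015
[314.3023369  311.92307692] [ 284  289   62   43 2054]
```

Request:
{"fn": "step_arm", "kwargs": {"increments": [{"x": 0,"y": -0.266,"z": 0.424,"wx": 0,"wy": 0,"wz": 0,"gripper": 1.8},{"x": 0,"y": -0.266,"z": 0.424,"wx": 0,"wy": 0,"wz": 0,"gripper": 1.8},{"x": 0,"y": -0.266,"z": 0.424,"wx": 0,"wy": 0,"wz": 0,"gripper": 1.8},{"x": 0,"y": -0.16,"z": 0.254,"wx": 0,"wy": 0,"wz": 0,"gripper": 1.8},{"x": 0,"y": 0,"z": 0,"wx": 0,"wy": 0,"wz": 0,"gripper": 1.8}]}}

```text
time_s: 8.65
position: [0.5845, 0.1757, 0.228]
tool_rot: [[0.078, 0.846, 0.528], [0.997, -0.066, -0.041], [-0.0, 0.529, -0.848]]
ft_force: [-5.8, -0.9, -6.0]
grip_width: 0.0234
```

Request:
{"fn": "step_arm", "kwargs": {"increments": [{"x": 0,"y": 0,"z": 0,"wx": 0,"wy": 0,"wz": 0,"gripper": 3.0},{"x": 0,"y": 0,"z": 0,"wx": 0,"wy": 0,"wz": 0,"gripper": 4.5},{"x": 0,"y": 0,"z": 0,"wx": 0,"wy": 0,"wz": 0,"gripper": 6.5},{"x": 0,"y": 0,"z": 0,"wx": 0,"wy": 0,"wz": 0,"gripper": 8.5},{"x": 0,"y": 0,"z": 0,"wx": 0,"wy": 0,"wz": 0,"gripper": 8.5},{"x": 0,"y": 0,"z": 0,"wx": 0,"wy": 0,"wz": 0,"gripper": 8.5}]}}

```text
time_s: 9.25
position: [0.585, 0.1758, 0.2284]
tool_rot: [[0.078, 0.845, 0.529], [0.997, -0.066, -0.041], [0.0, 0.531, -0.848]]
ft_force: [0.7, 0.1, -0.3]
grip_width: 0.0849
```

```bash
python3 -c "
from h import *
s=env.observe();print(s['position'],s['time_s'],s['ft_force'],s['grip_width'])
d=env.get_image('wrist');c,st=comp(d,(18,90,60),(34,255,255),(260,380,100,399));print(c,st)"
```

```text
[0.58499774 0.17579751 0.22841799] 9.25 [ 0.67874852  0.10024812 -0.25940026] 0.08486545471215173
[314.04304778 309.9883771 ] [ 283  285   63   47 2323]
```

Released. The cap moved by only about 2 px, so the shield is hanging. I'll back off along the grip and check the notch.

Request:
{"fn": "step_arm", "kwargs": {"increments": [{"x": 0,"y": 0,"z": -2,"wx": 0,"wy": 0,"wz": 0,"gripper": 8.5},{"x": 0,"y": 0,"z": -3,"wx": 0,"wy": 0,"wz": 0,"gripper": 8.5},{"x": 0,"y": 0,"z": -3,"wx": 0,"wy": 0,"wz": 0,"gripper": 8.5},{"x": 0,"y": 0,"z": -3,"wx": 0,"wy": 0,"wz": 0,"gripper": 8.5},{"x": 0,"y": 0,"z": -3,"wx": 0,"wy": 0,"wz": 0,"gripper": 8.5},{"x": 0,"y": 0,"z": 0,"wx": 0,"wy": 0,"wz": 0,"gripper": 8.5},{"x": 0,"y": 0,"z": 0,"wx": 0,"wy": 0,"wz": 0,"gripper": 8.5}]}}

```text
time_s: 10.0
position: [0.5108, 0.1816, 0.347]
tool_rot: [[0.078, 0.845, 0.529], [0.997, -0.066, -0.041], [0.0, 0.531, -0.847]]
ft_force: [-0.7, 0.2, -0.4]
grip_width: 0.085
```

```bash
python3 -c "
from h import *
s=env.observe();print(s['position'],s['time_s'])
d=env.get_image('wrist');c,st=comp(d,(18,90,60),(34,255,255),(260,380,100,399));print(c,st)
cv2.imwrite('pics/w4.png',cv2.resize(d['color'][120:330,200:430],(657,600),interpolation=2))
C=fray(d,c);R=s['tool_rot'];e=np.array([.5609,.1766,.2245])
t=R.T@(C[0]-s['position']);v=R.T@C[1];print(t,v)
# vertical line through old cap meets ray
u=np.array([0,0,1.]);print(trir([C,(e,u)]))
S=env.get_image('side');cs,ss=comp(S,(18,130,80),(32,255,255),(300,350,170,215));print(cs,ss)"
```

```text
[0.51077124 0.18162091 0.34703475] 10.0
[314.1192053  206.15231788] [301 192  27  29 604]
[ 6.83940107e-05 -6.51895704e-02 -1.32141024e-01] [-7.31834842e-04  2.73821542e-01  9.61780239e-01]
(array([0.5609, 0.1771, 0.2659]), [np.float64(0.0005), np.float64(0.0005)])
[325.65 189.6 ] [323 188   6   5  20]
```

View pics/w4.png

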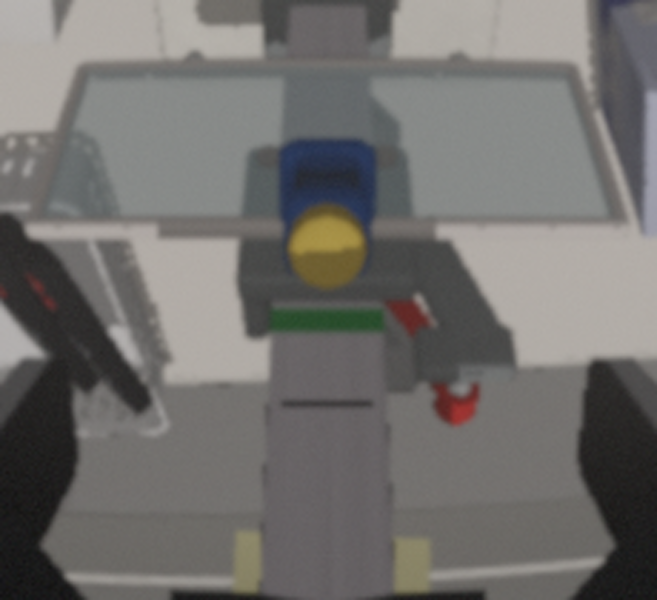

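The carriage's top edge is at the green band (crop y≈305), the red pawl sits beside the green tooth at (410,315), and the cap is 41 mm higher. The cap is still up. Next I'll close the jaws and press.

```bash
python3 -c "
from h import *
s=env.observe();R=s['tool_rot'];p=s['position']
for c in ([.5609,.1768,.2655],[.561,.177,.266]):print(100*R.T@(np.array(c)-p))
d=env.get_image('wrist');o,v=fray(d,(314.1,207.2));t=R.T@(o-p);w=R.T@v;k=(.100-t[2])/w[2];print(100*(t+k*w))
"
```

```text
[-0.06770053  0.02396552  9.4505307 ]
[-0.04700773  0.05753582  9.41251962]
[-0.01152404  0.17384435 10.        ]
```

Request:
{"fn": "step_arm", "kwargs": {"increments": [{"x": 0,"y": 0,"z": 0,"wx": 0,"wy": 0,"wz": 0,"gripper": 0},{"x": 0,"y": 0,"z": 0,"wx": 0,"wy": 0,"wz": 0,"gripper": 0},{"x": 0,"y": 0,"z": 0,"wx": 0,"wy": 0,"wz": 0,"gripper": 0},{"x": 0,"y": 0,"z": 0,"wx": 0,"wy": 0,"wz": 0,"gripper": 0},{"x": 0,"y": 0,"z": 0,"wx": 0,"wy": 0,"wz": 0,"gripper": 0},{"x": 0,"y": 0,"z": 0,"wx": 0,"wy": 0,"wz": 0,"gripper": 0},{"x": 0,"y": 0,"z": 0,"wx": 0,"wy": 0,"wz": 0,"gripper": 0}]}}

```text
time_s: 10.85
position: [0.5108, 0.1816, 0.3469]
tool_rot: [[0.078, 0.845, 0.529], [0.997, -0.066, -0.041], [0.0, 0.53, -0.848]]
ft_force: [-0.9, 0.3, -0.1]
grip_width: -0.0
```

Request:
{"fn": "step_arm", "kwargs": {"increments": [{"x": -0.03,"y": 0.06,"z": 2,"wx": 0,"wy": 0,"wz": 0,"gripper": 0},{"x": 0,"y": 0,"z": 2.5,"wx": 0,"wy": 0,"wz": 0,"gripper": 0},{"x": 0,"y": 0,"z": 2,"wx": 0,"wy": 0,"wz": 0,"gripper": 0},{"x": 0,"y": 0,"z": 1,"wx": 0,"wy": 0,"wz": 0,"gripper": 0},{"x": 0,"y": 0,"z": 0.2,"wx": 0,"wy": 0,"wz": 0,"gripper": 0},{"x": 0,"y": 0,"z": 0.2,"wx": 0,"wy": 0,"wz": 0,"gripper": 0},{"x": 0,"y": 0,"z": 0.2,"wx": 0,"wy": 0,"wz": 0,"gripper": 0},{"x": 0,"y": 0,"z": 0.2,"wx": 0,"wy": 0,"wz": 0,"gripper": 0},{"x": 0,"y": 0,"z": 0,"wx": 0,"wy": 0,"wz": 0,"gripper": 0}]}}

```text
time_s: 11.75
position: [0.5547, 0.1779, 0.2778]
tool_rot: [[0.078, 0.845, 0.529], [0.997, -0.066, -0.041], [0.0, 0.531, -0.848]]
ft_force: [-0.3, 0.2, 0.5]
grip_width: 0.0003
```

Request:
{"fn": "step_arm", "kwargs": {"increments": [{"x": 0,"y": 0,"z": 0.2,"wx": 0,"wy": 0,"wz": 0,"gripper": 0},{"x": 0,"y": 0,"z": 0.2,"wx": 0,"wy": 0,"wz": 0,"gripper": 0},{"x": 0,"y": 0,"z": 0.2,"wx": 0,"wy": 0,"wz": 0,"gripper": 0},{"x": 0,"y": 0,"z": 0,"wx": 0,"wy": 0,"wz": 0,"gripper": 0}]}}

```text
time_s: 12.15
position: [0.557, 0.1778, 0.2743]
tool_rot: [[0.077, 0.845, 0.53], [0.997, -0.066, -0.041], [0.0, 0.532, -0.847]]
ft_force: [-19.1, -2.2, 15.3]
grip_width: -0.0
```

```bash
python3 -c "
from h import *
s=env.observe();print(s['position'],s['ft_force'],s['wrist_torque'],s['time_s'])
d=env.get_image('wrist');S=env.get_image('side')['color'][125:285,260:400];cv2.imwrite('pics/m5.png',np.hstack([cv2.resize(d['color'][120:340,220:410],(484,560)),cv2.resize(S[:,35:120],(297,560))]))"
```

```text
[0.55703151 0.17781088 0.27425606] [-19.12989509  -2.17321152  15.32390523] [-0.31385334  1.67193964 -0.2426351 ] 12.15
```

View pics/m5.png

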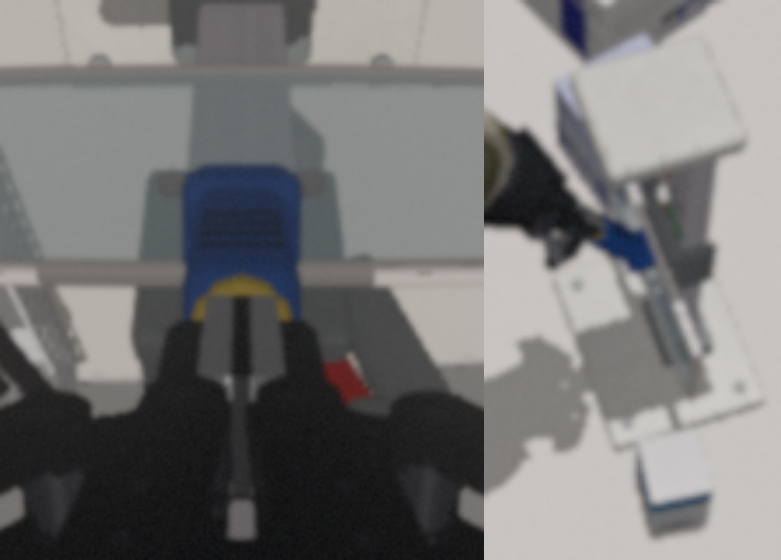

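The closed tips are on the cap at (240,300) in the crop, and the hood is clear. The moment agrees with a load at the tips. I'll hold briefly to see whether the force settles.

Request:
{"fn": "step_arm", "kwargs": {"increments": [{"x": 0,"y": 0,"z": 0,"wx": 0,"wy": 0,"wz": 0,"gripper": 0},{"x": 0,"y": 0,"z": 0,"wx": 0,"wy": 0,"wz": 0,"gripper": 0},{"x": 0,"y": 0,"z": 0,"wx": 0,"wy": 0,"wz": 0,"gripper": 0},{"x": 0,"y": 0,"z": 0,"wx": 0,"wy": 0,"wz": 0,"gripper": 0}]}}

```text
time_s: 12.65
position: [0.557, 0.1778, 0.2742]
tool_rot: [[0.077, 0.844, 0.53], [0.997, -0.065, -0.041], [0.0, 0.532, -0.847]]
ft_force: [-19.4, -1.6, 15.2]
grip_width: -0.0002
```

Request:
{"fn": "step_arm", "kwargs": {"increments": [{"x": 0,"y": 0,"z": 0.1,"wx": 0,"wy": 0,"wz": 0,"gripper": 0},{"x": 0,"y": 0,"z": 0,"wx": 0,"wy": 0,"wz": 0,"gripper": 0},{"x": 0,"y": 0,"z": 0,"wx": 0,"wy": 0,"wz": 0,"gripper": 0}]}}

```text
time_s: 12.95
position: [0.5571, 0.1778, 0.2741]
tool_rot: [[0.077, 0.844, 0.53], [0.997, -0.065, -0.041], [0.0, 0.532, -0.847]]
ft_force: [-26.0, -2.0, 21.0]
grip_width: -0.0002
```

A 1 mm command moved the tip only 0.1 mm for 8 N more, so it is against something hard. I'll back off to the earlier viewpoint and see how far in the cap is.

Request:
{"fn": "step_arm", "kwargs": {"increments": [{"x": 0,"y": 0,"z": -1,"wx": 0,"wy": 0,"wz": 0,"gripper": 0},{"x": 0,"y": 0,"z": -3,"wx": 0,"wy": 0,"wz": 0,"gripper": 0},{"x": 0,"y": 0,"z": -3,"wx": 0,"wy": 0,"wz": 0,"gripper": 0},{"x": 0.03,"y": -0.06,"z": -2.0,"wx": 0,"wy": 0,"wz": 0,"gripper": 0},{"x": 0,"y": 0,"z": 0,"wx": 0,"wy": 0,"wz": 0,"gripper": 0},{"x": 0,"y": 0,"z": 0,"wx": 0,"wy": 0,"wz": 0,"gripper": 0}]}}

```text
time_s: 13.55
position: [0.511, 0.1816, 0.3468]
tool_rot: [[0.078, 0.845, 0.529], [0.997, -0.066, -0.041], [0.0, 0.531, -0.848]]
ft_force: [-0.1, 0.0, -0.5]
grip_width: -0.0001
```

```bash
python3 -c "
from h import *
s=env.observe();print(s['position'],s['time_s'],s['ft_force'])
d=env.get_image('wrist');c,st=comp(d,(18,90,60),(34,255,255),(260,380,100,399));print(c,st)
b,sb=comp(d,(100,120,30),(125,255,255),(290,340,150,230));print(b,sb);print(comp(d,(45,80,40),(85,255,255),(285,337,200,290)))
cv2.imwrite('pics/w6.png',np.hstack([cv2.resize(cv2.imread('pics/w4.png'),(395,360)),cv2.resize(d['color'][120:330,200:430],(395,360),interpolation=2)]))
S=env.get_image('side');print(comp(S,(18,130,80),(32,255,255),(300,350,170,215)))"
```

```text
[0.51095377 0.18160965 0.34684032] 13.55 [-0.08008015  0.04350854 -0.50042083]
[314.15336134 203.74579832] [302 192  25  25 476]
[314.109375   174.34895833] [299 170  31  15 192]
(array([314.0942623 , 231.64344262]), array([295, 229,  39,   7, 244], dtype=int32))
(array([326.5, 190. ]), array([325, 188,   4,   5,  12], dtype=int32))
```

View pics/w6.png

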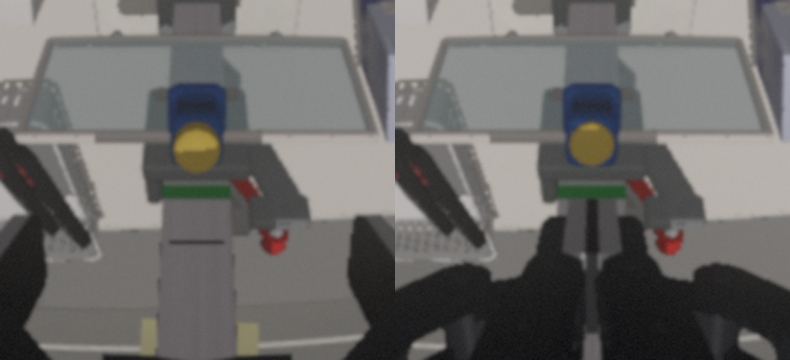

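The right half shows the cap sunk in, with the blue rim visible round it. The cap bottom moved from row 221 to 217, where about 4 px corresponds to about 10 mm. I'll check this against the grip's end rim.

```bash
python3 -c "
from h import *
d=env.get_image('wrist');s=env.observe();R=s['tool_rot'];p=s['position'];M=cv2.Rodrigues(d['rvec'])[0];K=d['camera_matrix']
def proj(X):
    c=M@X+d['tvec'].ravel();r=np.hypot(c[0],c[1]);t=np.arctan2(r,c[2]);return K[0,2]+K[0,0]*t*c[0]/r,K[1,2]+K[1,1]*t*c[1]/r
im=d['color']
for x in (303,305,314,323,325): print(x,[tuple(int(v) for v in im[y,x]) for y in range(212,222)])
z0=R.T@(np.array([.561,.177,.2655])-p)
for pr in (0,10): 
    for dz in (0,):
        f=lambda a,b,c:np.round(proj(p+R@(z0+np.array([a,b,c]))),1)
        print(pr,'centre',f(0,0,pr/1e3),'L',f(-.0105,0,pr/1e3),'R',f(.0105,0,pr/1e3),'near',f(0,-.0105,pr/1e3),'far',f(0,.0105,pr/1e3),'bar corner far',f(.012,.012,.012))
"
```

```text
303 [(68, 71, 74), (76, 63, 59), (81, 57, 47), (83, 53, 43), (83, 59, 51), (80, 65, 60), (78, 72, 70), (80, 78, 76), (78, 78, 76), (73, 74, 74)]
305 [(55, 92, 106), (64, 84, 94), (75, 72, 75), (80, 63, 57), (83, 58, 49), (82, 61, 52), (80, 67, 63), (80, 76, 74), (73, 74, 73), (74, 75, 74)]
314 [(49, 98, 114), (50, 98, 114), (49, 96, 113), (49, 97, 113), (51, 94, 108), (57, 87, 99), (67, 81, 86), (75, 79, 80), (74, 76, 74), (73, 74, 73)]
323 [(51, 94, 109), (58, 92, 104), (65, 85, 92), (72, 70, 71), (78, 62, 58), (79, 57, 49), (78, 65, 59), (78, 74, 72), (77, 76, 77), (73, 74, 73)]
325 [(63, 81, 88), (73, 70, 72), (80, 60, 54), (83, 54, 44), (83, 56, 46), (80, 61, 53), (79, 71, 66), (77, 74, 74), (77, 77, 76), (75, 76, 75)]
0 centre [313.6 207.2] L [299.8 207.2] R [327.4 207.2] near [313.6 193.8] far [313.6 220.3] bar corner far [328.4 217.3]
10 centre [313.6 203.7] L [300.4 203.7] R [326.9 203.7] near [313.6 190.8] far [313.6 216.3] bar corner far [328.4 217.3]
```

The cap's face centre is at row 203.75, against 203.7 predicted for full travel and 207.2 for up. It took about 33 N against a hard stop. The green band and carriage edge look unchanged, and the robot is clear by about 8 cm. I'll hand in.

```bash
python3 -c "
from rig import env
print(env.close_job())"
```

```text
the job is handed in; nothing more can be done
None
```

The shield hangs in the green notch with the lock cap pressed in, and I handed the job in with the gripper about 8 cm clear of everything. It took about 13.6 s of the 45 s; no verdict was reported.

**What I did:**
- I pinched the blue grip with the wrist camera underneath, clear of the hood.
- I lifted the shield 60 mm to about 0.10, let it sink back, released it and backed off.
- I closed the jaws and pressed the cap along the grip until it was hard against a stop, then withdrew.

**Last checks:**
- **Notch:** before the press the carriage's top edge was level with the green band, the pawl was beside the green tooth, and the cap was about 41 mm higher than at the start. The picture after the press looked the same.
- **Cap:** the centre of its yellow patch is at image row 203.75, against 203.7 predicted for fully in and 207.2 for up. At about 33 N a further 1 mm of command moved the tip only 0.1 mm.
- **Bystanders:** no contact with any of them was planned, and no stray forces appeared in the readings between moves. I did not measure their positions again.

**What disagreed:**
- **Tip position:** the tips met the stop about 7 mm earlier along the grip than my cap estimate implied. That is probably because the fingertips stand farther ahead when fully shut, but I did not confirm it.
- **Rim check:** comparing the cap's rim with the end of the grip left the travel uncertain by 2–3 mm, so I rely mainly on the hard stop and the cap's position in the image.

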